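Load the burnout carrier in casting order

TASK

The four invested casting rings are waiting in casting order on their rubber formers, the leftmost (seen from the robot) to be cast first. Take them off the formers and set all four upright, hollow side down, over the pins of the steel carrier, so that the leftmost stands next to the carrier's handle, where it will be drawn first, and the others follow in the same order away from the handle, each standing flat on the plate; do not tip any of them over on the way.

Things in the scene. Friction and masses are not known exactly. Their poses are not given: they have to be found in the camera images.
- ring_a_center (a point): Centre, half-way up, of casting ring A: loose upright steel cylinder filled with white plaster, the slimmest and tallest of the four: 34 mm across, 58 mm high, about 100 g. z: up its axis. Hollow in its underside: 24 mm across, 14 mm deep; the cone of its rubber former reaches 10 mm into it, so lift it straight up 20 mm first. Grip it across the diameter.
- ring_b_center (a point): Centre, half-way up, of casting ring B: loose upright steel cylinder filled with white plaster, the second slimmest and rather low of the four: 41 mm across, 44 mm high, about 110 g. z: up its axis. Hollow in its underside: 24 mm across, 14 mm deep; the cone of its rubber former reaches 10 mm into it, so lift it straight up 20 mm first. Grip it across the diameter.
- ring_c_center (a point): Centre, half-way up, of casting ring C: loose upright steel cylinder filled with white plaster, the second broadest and rather tall of the four: 50 mm across, 56 mm high, about 210 g. z: up its axis. Hollow in its underside: 24 mm across, 14 mm deep; the cone of its rubber former reaches 10 mm into it, so lift it straight up 20 mm first. Grip it across the diameter.
- ring_d_center (a point): Centre, half-way up, of casting ring D: loose upright steel cylinder filled with white plaster, the broadest and lowest of the four: 60 mm across, 42 mm high, about 230 g. z: up its axis. Hollow in its underside: 24 mm across, 14 mm deep; the cone of its rubber former reaches 10 mm into it, so lift it straight up 20 mm first. Grip it across the diameter.
- former_a: Black round rubber former, fixed, 43 mm across, under ring A at the start. Origin: centre of its underside, 10 mm above the worktop; the ring's foot rests 10 mm above that. The four stand in a straight row, 72 mm apart, shuffled, on a white board 78 x 302 mm; y runs along the row to its left end (robot's left), x away from the robot.
- former_b: Black round rubber former, fixed, 50 mm across, under ring B at the start. Origin: centre of its underside, 10 mm above the worktop; the ring's foot rests 10 mm above that. The four stand in a straight row, 72 mm apart, shuffled, on a white board 78 x 302 mm; y runs along the row to its left end (robot's left), x away from the robot.
- former_c: Black round rubber former, fixed, 59 mm across, under ring C at the start. Origin: centre of its underside, 10 mm above the worktop; the ring's foot rests 10 mm above that. The four stand in a straight row, 72 mm apart, shuffled, on a white board 78 x 302 mm; y runs along the row to its left end (robot's left), x away from the robot.
- former_d: Black round rubber former, fixed, 69 mm across, under ring D at the start. Origin: centre of its underside, 10 mm above the worktop; the ring's foot rests 10 mm above that. The four stand in a straight row, 72 mm apart, shuffled, on a white board 78 x 302 mm; y runs along the row to its left end (robot's left), x away from the robot.
- carrier: Fixed dark steel plate, 76 mm in x (away from the robot), 312 mm in y (left), top face 18 mm above its origin, which is at the middle of its footprint on the worktop. Four upright pins, 7 mm thick, 12 mm high above the plate, at x = 0, y = +108, +36, -36, -108 mm; a ring goes over a pin, foot flat on the plate. It stands side by side with the white board, before or behind it, ends level to 30 mm.
- handle: Carrying handle of the carrier, fixed: upright steel bow with a dark wooden grip across the carrier, 54 mm wide, 49 mm high above the plate. Origin: middle of its foot, on the plate's top face, 151 mm from the carrier's middle at its +y or its -y end (varies); the other end has only a lip 8 mm high.

How it is judged:
By the outcome, as a careful person would: the job done as asked, in the order asked, and still so for the second after the job is handed in, with the robot touching nothing.
It also fails if it takes over 83 s, if anything falls off the work surface, if the arm or the gripper's body presses on something with over 40 N, if the wrist force passes 120 N, or if a joint passes its speed limit or range.

ROBOT

A 7-joint arm with a two-finger parallel gripper is mounted at the origin on a cart in front of the work surface, level with it; the furniture and walls round the work are solid. World frame = base frame: x ahead of the robot, y to its left, z up, the work surface at z = 0. Lengths are in mm, angles in rad, forces in N, time in s.
With the tool pointing down it reaches from about 350 to 775 mm from the base axis. Payload 3.1 kg.
Tool frame: the origin (TCP) lies on the centre line of the jaws, within the pads' length; the fingertips stand 19 mm ahead of it and the grasp point (between the pads) is the TCP; z points along the fingers, y is the line along which they close (so a half turn about z gives the same grasp; the last joint's range is limited). The gripper opens to 85 mm and grips with 20 to 120 N. Pads are 22 mm wide; open, the fingers measure 114 mm over their backs; the gripper's body (76 mm by 85 mm) begins 54 mm behind the grasp point. The pads swing forward as they close: fully open they stand 13 mm farther back than shut.
Start: joints at [1.233, 0.311, 0.014, 1.512, -0.004, 1.319, -0.027], TCP at [160.361, -526.119, 250.304] pointing down, gripper open.
Joint ranges: [-2.7, 2.7], [-0.3, 1.91], [-1.27, 1.3], [0.12, 2.57], [-1.44, 4.58], [0.2, 2.03], [-3.05, 3.05]. Speed limits (rad/s): [2.79, 2.79, 3.14, 3.14, 3.14, 3.14, 3.14].

INTERFACE

Orientations are given as a unit quaternion [x, y, z, w].
In Python, from cell import bot gives the robot as it stands.
- The arm moves only by the tool move_arm, never from a script. Its argument "steps" is a list of rows, each a list of 5 numbers: the finger opening in cm, from 0 to 8.54, then the shift along the world's x, y, z in cm, then the turn about the world's z in rad. In form: [[claw, x, y, z, twist], ...]. A call has 1 to 8 rows; each row is the pose to reach, as a shift and turn from the pose commanded when the call began; what a row does not reach only later rows make up. A row lasts 1/8 s, in which the tool goes at most 62.5 mm and 10.7 degrees, less where a joint would pass 70% of its speed; a pose out of reach is approached as far as the arm can. A call with a gripper value outside its range is refused whole. The fingers move at their own pace and stop on an object; "force" is the grip in N (left out, the last holds). Time passes only in rows, so rows that repeat a pose let the fingers close. It gives the time, the measured TCP pose, the force and the opening at its end, in the units of the state.
- bot.read_state(): the state, without advancing time (a new reading comes with each control period).
- bot.get_image(name): name is "side" or "top" or "wrist"; returns a dict with "frame" (400x640x3 uint8, red, green, blue), "camera_matrix" (3x3 intrinsics, pixels), "k1" (the pictures are not rectified: a ray, as slopes to the right and down, at radius r is drawn at 1 + k1 r^2 times it, then the intrinsics apply), "rvec" (rotation vector, rad) and "tvec" (3), from world to camera coordinates, as OpenCV has them. Camera axes: x right, y down, z forward; pixel columns grow to the right and rows downward; lengths in mm; the calibration is good to about 2 mm. A picture is of the moment at which its call begins. There is no depth.
- bot.finish_job(): hands the job in, once; it reports no verdict.
Trained networks look in the newest picture that a camera, given by its name, has taken for a name from the list of things; names that differ only in an ending like _2 or _b are one class to them, and where a whole thing is asked for, a point or a joint stands for the part that bears it (a point fixed in the world has none). Each returns a list of dicts, best first, with "p" (0 to 1); they miss things now and then, are a little off and sometimes report something else, mostly with a low value. They report only what shows in the picture. A call takes as long as a camera call.
- bot.trace(camera, name): "region" (400x640 bool, what is visible of it) and "point" ([column, row] in pixels, amid what is visible of it).
The state is a dict: "time_s": time; "joint_positions": joint angles; "qvel": joint speeds; "joint_torque": joint torques, N m; "eef_pos": TCP position; "ee_rot": TCP orientation; "contact_force": force on the tool from outside, world axes, zero at the start; "wrist_torque": the same for the moment, N m; "width": finger opening in mm.
Only numpy, scipy, OpenCV 4.12 (cv2) and the standard library are available. Lean on these libraries where they do the work, as an engineer would, in place of code of your own. Each camera call takes 0.05 s, during which the arm holds its last target. There are 200 camera calls.

## Working session

There is one attempt and no reset: what is moved stays moved. The work goes in short steps, Python scripts to look and compute and a tool call to move; the robot and the scene stay as the last step left them, time stands still between calls to the robot, and variables do not carry over. Pictures are saved under pics/ and viewed, on a budget of 14 in all, crops included, one or two more only if the job needs it, and the job is handed in when it is done.

Besides the shell and the picture viewer there is one more tool, called after "Emit:" in YAML: its name, and indented under it one key for each argument. move_arm: Moves the arm, as the interface text tells. Its arguments: {"type":"object","properties":{"steps":{"type":"array","items":{"type":"array","items":{"type":"number"}}},"force":{"type":"number"}},"required":["steps"]}

```bash
mkdir -p pics; ls
cat > h.py <<'E'
import numpy as np, cv2
from cell import bot
def snap(n,f):
    im=bot.get_image(n); cv2.imwrite('pics/'+f,im['frame'][:,:,::-1]); return im
def ray(im,px):
    K=np.array(im['camera_matrix']);k1=im['k1']
    d=np.array([(px[0]-K[0,2])/K[0,0],(px[1]-K[1,2])/K[1,1]]);u=d.copy()
    for _ in range(30): u=d/(1+k1*(u@u))
    R=cv2.Rodrigues(np.array(im['rvec'],float))[0];t=np.array(im['tvec'],float).ravel()
    return -R.T@t, R.T@np.array([u[0],u[1],1])
def at_z(im,px,z):
    o,d=ray(im,px); return o+d*(z-o[2])/d[2]
def proj(im,p):
    K=np.array(im['camera_matrix'])
    return cv2.projectPoints(np.array(p,float).reshape(-1,1,3),np.array(im['rvec'],float),np.array(im['tvec'],float),K,np.array([im['k1'],0,0,0,0]))[0].reshape(-1,2)
E
python3 - <<'E'
from h import *
for n in ['top','side']:
    im=snap(n,n+'1.png'); o,d=ray(im,(320,200)); print(n,o.round(),d.round(2))
    for k in ['ring_a_center','ring_b_center','ring_c_center','ring_d_center','carrier','handle','former_a']:
        for r in bot.trace(n,k)[:5]: print(k,round(r['p'],2),r['point'],r['region'].sum(),at_z(im,r['point'],50).round())
s=bot.read_state();print(s['eef_pos'],s['ee_rot'],s['time_s'],s['contact_force'])
E
```

```text
pics
top [ 482.   76. 1017.] [ 0.1  -0.01 -0.99]
ring_a_center 0.51 [238.5, 262.7] 306 [458. 228.  50.]
ring_b_center 0.71 [353.3, 260.6] 382 [463.   4.  50.]
ring_c_center 0.89 [312.5, 261.1] 601 [462.  84.  50.]
ring_d_center 0.59 [277.2, 265.0] 845 [454. 152.  50.]
carrier 0.65 [301.5, 181.6] 5552 [618. 107.  50.]
carrier 0.33 [238.8, 263.1] 324 [457. 227.  50.]
handle 0.48 [375.1, 170.2] 156 [642. -39.  50.]
former_a 0.58 [344.2, 251.6] 49 [481.  22.  50.]
former_a 0.56 [253.9, 261.8] 18 [460. 198.  50.]
side [-90. 409. 569.] [ 0.74 -0.37 -0.56]
ring_a_center 0.73 [272.6, 272.4] 940 [454. 217.  50.]
ring_b_center 0.65 [383.0, 232.6] 765 [453.  20.  50.]
ring_c_center 0.64 [348.5, 244.1] 1368 [455.  85.  50.]
ring_c_center 0.18 [310.4, 285.1] 285 [402. 180.  50.]
ring_d_center 0.69 [312.9, 261.0] 1578 [447. 153.  50.]
carrier 0.97 [286.5, 220.3] 4873 [563. 144.  50.]
handle 0.8 [354.9, 171.1] 233 [644. -41.  50.]
former_a 0.82 [351.6, 268.7] 221 [403. 110.  50.]
former_a 0.6 [382.5, 245.0] 202 [427.  39.  50.]
former_a 0.58 [317.0, 284.3] 273 [399. 171.  50.]
former_a 0.45 [267.2, 296.9] 210 [411. 244.  50.]
[ 160.37096012 -526.11964116  250.32489746] [ 9.89076822e-01  1.47400948e-01 -6.89451012e-06  1.92696444e-05] 0.8 [0.44176376 0.53478    0.27921778]
```

View images.

Run:
```python
import cv2
a=cv2.imread('pics/top1.png')[110:310,180:420];b=cv2.imread('pics/side1.png')[130:330,200:440]
cv2.imwrite('pics/c1.png',cv2.vconcat([cv2.resize(a,None,fx=1.5*2,fy=3)[:, :720],]))
cv2.imwrite('pics/c2.png',cv2.resize(b,None,fx=3,fy=3))
```

```text
(no output)
```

View pics/c1.png

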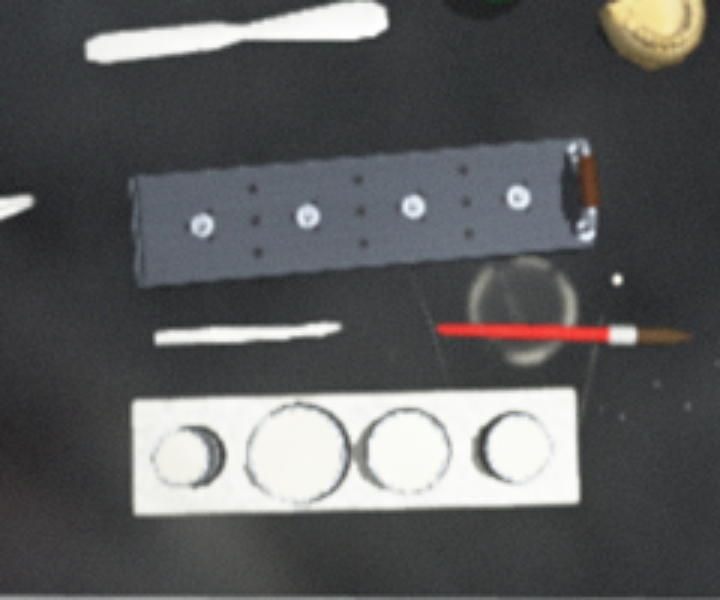

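View pics/c2.png

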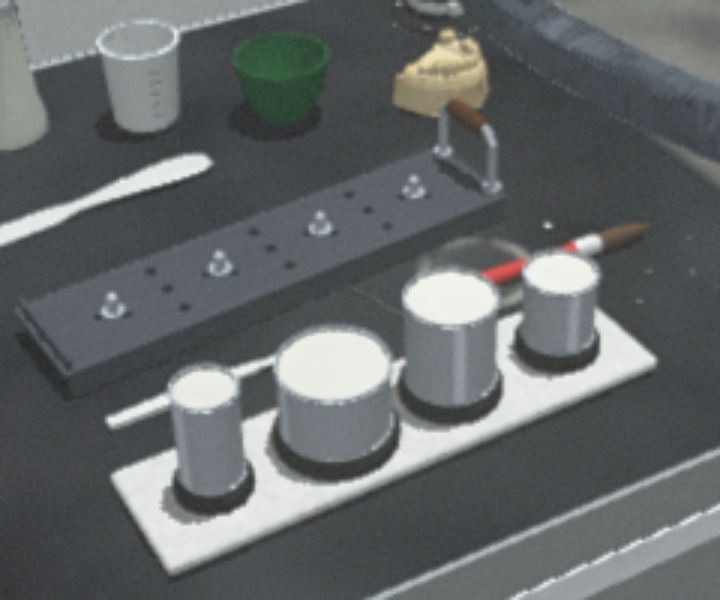

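```bash
cat > m.py <<'E'
from h import *
im=bot.get_image('top'); g=cv2.cvtColor(im['frame'],cv2.COLOR_RGB2GRAY)
R={'a':(78,34),'d':(62,60),'c':(76,50),'b':(64,41)}
P=[]
for k,(z,w) in R.items():
    r=bot.trace('top',f'ring_{k}_center')[0]['region'].astype(np.uint8)
    (cx,cy),rad=cv2.minEnclosingCircle(cv2.findNonZero(r))
    m=cv2.moments(r,True); c=(m['m10']/m['m00'],m['m01']/m['m00'])
    p=at_z(im,c,z); P.append(p); e=at_z(im,(c[0]+rad,c[1]),z); print(k,p.round(1),'enc centre',at_z(im,(cx,cy),z).round(1),'diam',round(2*np.linalg.norm(e-p),1))
P=np.array(P)
v=np.polyfit(P[:,1],P[:,0],1); print('row x=f(y)',v,'pitch',np.linalg.norm(np.diff(P[:,:2],axis=0),axis=1).round(1))
Q=[]
for u,w in [(518,197),(413,206),(308,216),(202,225)]:
    x,y=180+u/3,110+w/3
    x0,y0=int(round(x))-6,int(round(y))-6; s=g[y0:y0+13,x0:x0+13].astype(float); s=np.clip(s-120,0,None)
    yy,xx=np.mgrid[y0:y0+13,x0:x0+13]; c=((s*xx).sum()/s.sum(),(s*yy).sum()/s.sum())
    Q.append(at_z(im,c,24))
Q=np.array(Q);print(Q.round(1),np.linalg.norm(np.diff(Q[:,:2],axis=0),axis=1).round(1)); print('yaw',-np.polyfit(Q[:,1],Q[:,0],1)[0])
# side view cross-check
s=bot.get_image('side')
for k,p in zip(R,P): print(k,proj(s,p).round(1))
print(proj(s,Q).round(1))
E
python3 m.py
```

```text
a [459.2 217.2  78. ] enc centre [458.8 217.3  78. ] diam 41.1
d [461.4 149.2  62. ] enc centre [460.6 149.   62. ] diam 65.1
c [462.7  76.8  76. ] enc centre [462.8  76.9  76. ] diam 52.3
b [465.8   5.7  64. ] enc centre [465.6   5.6  64. ] diam 44.5
row x=f(y) [-3.01233183e-02  4.65638741e+02] pitch [68.1 72.4 71.1]
[[635.2   4.   24. ]
 [628.3  75.1  24. ]
 [621.2 146.6  24. ]
 [614.7 217.6  24. ]] [71.4 71.8 71.4]
yaw 0.09621953963794853
a [[269.8 256.4]]
d [[310.6 249.1]]
c [[350.4 227.3]]
b [[386.3 219. ]]
[[337.1 190.6]
 [306.1 202.7]
 [272.8 215.8]
 [237.2 229.7]]
```

Emit:
move_arm:
  steps:
    - [8.5, 6, 4, 1, 0.18]
    - [8.5, 10, 8, 1, 0.36]
    - [8.5, 14, 12, 1, 0.54]
    - [8.5, 18, 16, 1, 0.72]
    - [8.5, 22, 20, 1, 0.9]
    - [8.5, 25, 25, 1, 1.08]
    - [8.5, 27, 30, 1, 1.26]
    - [8.5, 29, 35, 1, 1.335]
  force: 40

```text
time_s: 2.1
eef_pos: [451.0, -174.5, 260.5]
ee_rot: [0.684, 0.729, 0.0, 0.0]
contact_force: [1.0, -0.6, -0.1]
width: 85.3
```

Emit:
move_arm:
  steps:
    - [8.5, 1, 6, -1, 0]
    - [8.5, 1, 12, -2, 0]
    - [8.5, 1, 18, -4, 0]
    - [8.5, 1, 24, -6, 0]
    - [8.5, 1, 30, -8, 0]
    - [8.5, 1, 36, -9, 0]
    - [8.5, 1, 39.5, -10, 0]
    - [8.5, 1, 39.5, -10, 0]

```text
time_s: 3.1
eef_pos: [458.7, 222.8, 159.8]
ee_rot: [0.683, 0.73, 0.0, -0.001]
contact_force: [0.7, -0.2, -0.0]
width: 85.0
```

Run:
```python
from h import *
s=bot.read_state();print(s['eef_pos'],s['ee_rot'],s['time_s'],s['contact_force'],s['width'],s['joint_positions'])
im=snap('wrist','w1.png')
# predicted ring A top in wrist, network
for k in 'adc':
    for r in bot.trace('wrist',f'ring_{k}_center')[:2]:
        print(k,r['p'],r['point'],at_z(im,r['point'],{'a':78,'d':62,'c':76}[k]).round(1))
```

```text
[458.69198903 222.80129368 159.81262223] [ 6.82976114e-01  7.30439347e-01  2.07080013e-04 -1.39465759e-03] 3.1 [ 0.71577996 -0.16991149 -0.00196117] 84.9876318012241 [ 0.04702638  0.38047045 -0.68257328  1.73700681  0.26045362  1.11752003
 -0.64863009]
a 0.63 [322.8, 214.3] [460.1 227.3  78. ]
d 0.61 [318.8, 299.1] [462.1 160.2  62. ]
c 0.72 [312.3, 355.9] [460.1 124.2  76. ]
```

View pics/w1.png

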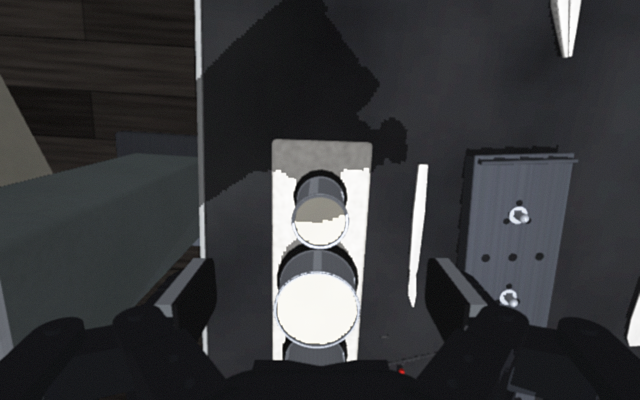

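Run:
```python
from h import *
im=bot.get_image('wrist')
for p,z in [((320.5,222),78),((317.5,309),62),((518,213),28),((509,297),28)]: print(at_z(im,p,z).round(1))
print((at_z(im,(349,222),78)-at_z(im,(292,222),78)).round(1))
```

```text
[461.6 216.1  78. ]
[463.6 145.7  62. ]
[612.2 215.3  28. ]
[619.8 144.1  28. ]
[34.9  2.   0. ]
```

Emit:
move_arm:
  steps:
    - [8.5, 0, -0.1, -5, 0]
    - [8.5, 0, -0.1, -9, 0]
    - [8.5, 0, -0.1, -11.2, 0]
    - [8.5, 0, -0.1, -11.2, 0]
    - [3, 0, -0.1, -11.2, 0]
    - [3, 0, -0.1, -11.2, 0]
    - [3, 0, -0.1, -11.2, 0]
    - [3, 0, -0.1, -11.2, 0]

```text
time_s: 4.35
eef_pos: [461.1, 218.2, 49.5]
ee_rot: [0.686, 0.728, 0.001, 0.001]
contact_force: [-0.3, -1.6, 6.3]
width: 33.1
```

Emit:
move_arm:
  steps:
    - [3, 0, 0, 0, 0]
    - [3, 0, 0, 0, 0]
    - [3, 0, 0, 1, 0]
    - [3, 0, 0, 3, 0]
    - [3, 0, 0, 6, 0]
    - [3, 0, 0, 10, 0]
    - [3, 0, 0, 10, 0]

```text
time_s: 5.22
eef_pos: [462.4, 219.6, 151.8]
ee_rot: [0.685, 0.728, 0.004, 0.001]
contact_force: [0.7, 0.5, -1.7]
width: 33.2
```

Run:
```python
from h import *
s=bot.read_state();print(s['eef_pos'],s['ee_rot'],s['time_s'],s['contact_force'],s['width'])
im=snap('side','s2.png');a=im['frame'][80:330,180:480,::-1]
cv2.imwrite('pics/s2.png',cv2.resize(a,None,fx=2.3,fy=2.3))
```

```text
[462.44202974 219.56031195 151.8164224 ] [0.68546765 0.72809283 0.00357668 0.00146169] 5.225 [ 0.71349179  0.499585   -1.69623522] 33.248982217428704
```

View pics/s2.png

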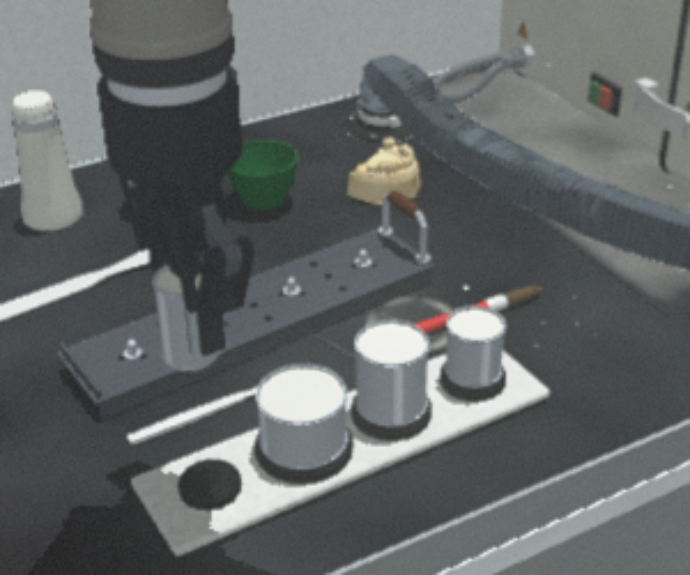

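Emit:
move_arm:
  steps:
    - [3, 3, -3.5, 0, 0]
    - [3, 6.5, -8, 0, 0]
    - [3, 10.5, -13, 0, 0]
    - [3, 14, -17.5, -1, 0]
    - [3, 17, -21, -2, 0.03]
    - [3, 17.45, -21.5, -4, 0.03]
    - [3, 17.45, -21.5, -6, 0.03]
    - [3, 17.45, -21.5, -8, 0.03]

```text
time_s: 6.28
eef_pos: [633.2, 4.0, 65.9]
ee_rot: [0.674, 0.739, -0.001, -0.001]
contact_force: [-0.4, 0.7, -1.5]
width: 33.1
```

Run:
```python
from h import *
im=snap('side','s3.png');a=im['frame'][130:250,270:420,::-1]
cv2.imwrite('pics/s3.png',cv2.resize(a,None,fx=4,fy=4,interpolation=2))
s=bot.read_state();print(s['eef_pos'],s['contact_force'])
```

```text
[631.26898925   3.69109068  62.99641761] [-0.58632172 -0.36918731 -2.96409698]
```

View pics/s3.png

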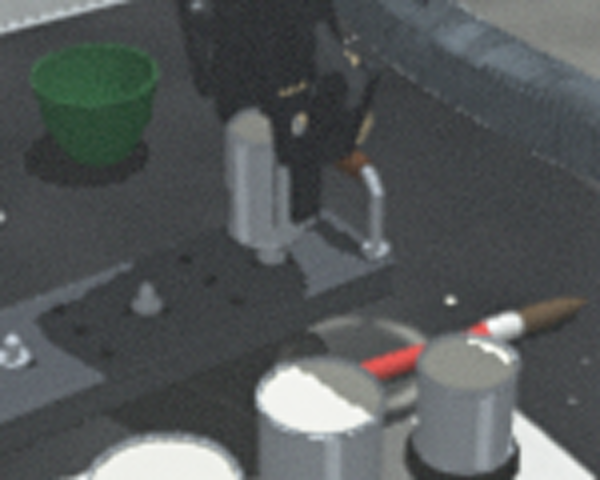

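Run:
```python
from h import *
for _ in range(2): im=bot.get_image('side'); print(bot.read_state()['eef_pos'])
p=bot.read_state()['eef_pos']
t=np.linspace(0,6.28,73)
f=lambda x,y,z,r:proj(im,np.c_[x+r*np.cos(t),y+r*np.sin(t),0*t+z])
for z in (p[2]-28,p[2]+30):
  c=f(p[0],p[1],z,17); c=(c-[270,130])*4; print('pred ring crop cols',c[:,0].min().round(),c[:,0].max().round(),'rows',c[:,1].min().round(),c[:,1].max().round())
print('pin base/top pred',(proj(im,[[635,3,18],[635,3,30],[635.2,4,18]])-[270,130])*4)
print('d/dx,d/dy px4 per mm',(proj(im,[[636,3,18],[635,4,18]])-proj(im,[635,3,18]))*4)
g=im['frame'][130:250,270:420].mean(2)
for r in (45,50,55): print(g[r,50:85].round().astype(int))
```

```text
[631.49836307   3.48831332  64.36495999]
[632.86671173   3.5575851   66.20200589]
pred ring crop cols 236.0 307.0 rows 201.0 239.0
pred ring crop cols 234.0 307.0 rows 97.0 133.0
pin base/top pred [[270.60254021 252.24075064]
 [270.4008511  231.65144834]
 [268.62132072 252.61493418]]
d/dx,d/dy px4 per mm [[-1.00750335 -0.97414319]
 [-1.77978659  0.56928597]]
[ 70  72  71  73  71  73  72  93 101 116 137 145 131 121 122 120 121 121
 105  98 113 119  96  64  47  55  49  50  52  53  53  68  73  71  72]
[ 69  71  69  66  73  70  68  73  98 118 137 142 137 121 117 125 122 123
 108  98 111 116  98  61  49  52  49  49  51  52  46  65  78  77  75]
[ 72  69  77  68  71  71  74  78  95 112 139 143 135 124 118 121 122 125
 124  93 106 118 104  71  53  53  54  62  77  80  65  66  84 100 102]
```

Emit:
move_arm:
  steps:
    - [3, 0.1, -0.1, 0, 0]
    - [3, 0.1, -0.1, -0.7, 0]
    - [3, 0.1, -0.1, -1.4, 0]
    - [3, 0.1, -0.1, -1.9, 0]
    - [3, 0.1, -0.1, -2.2, 0]
    - [3, 0.1, -0.1, -2.2, 0]

```text
time_s: 7.18
eef_pos: [635.6, 1.8, 47.6]
ee_rot: [0.675, 0.738, -0.0, 0.0]
contact_force: [-2.4, -0.5, 6.7]
width: 33.0
```

Emit:
move_arm:
  steps:
    - [8.5, 0, 0, 0, 0]
    - [8.5, 0, 0, 0, 0]
    - [8.5, 0, 0, 0, 0]
    - [8.5, 0, 0, 2, 0]
    - [8.5, 0, 0, 6, 0]
    - [8.5, 0, 0, 10, 0]
    - [8.5, 0, 0, 12, 0]
    - [8.5, -3, 3, 12, 0]

```text
time_s: 8.18
eef_pos: [609.6, 28.9, 170.2]
ee_rot: [0.677, 0.736, 0.003, 0.004]
contact_force: [-0.7, 1.3, -0.1]
width: 84.7
```

Emit:
move_arm:
  steps:
    - [8.5, -4, 3, 0, -0.04]
    - [8.5, -8, 6, 0, -0.04]
    - [8.5, -11.5, 9, 0, -0.04]
    - [8.5, -14.3, 11.5, 0, -0.04]
    - [8.5, -14.3, 11.5, 0, -0.04]
    - [8.5, -14.3, 11.5, 0, -0.04]

```text
time_s: 8.93
eef_pos: [463.8, 146.6, 167.4]
ee_rot: [0.689, 0.725, 0.001, 0.001]
contact_force: [0.0, -0.3, 0.4]
width: 85.1
```

Run:
```python
from h import *
s=bot.read_state();print(s['eef_pos'],s['ee_rot'],s['time_s'],s['contact_force'],s['width'])
im=snap('side','s4.png');w=bot.get_image('wrist')
cv2.imwrite('pics/s4.png',cv2.vconcat([cv2.resize(im['frame'][120:300,200:440],(640,480))[:,:,::-1]]))
```

```text
[463.82727218 146.60386874 167.42683688] [0.68924106 0.7245309  0.00073455 0.00109057] 8.925 [ 0.04596402 -0.33691972  0.40680891] 85.1161938576341
```

View pics/s4.png

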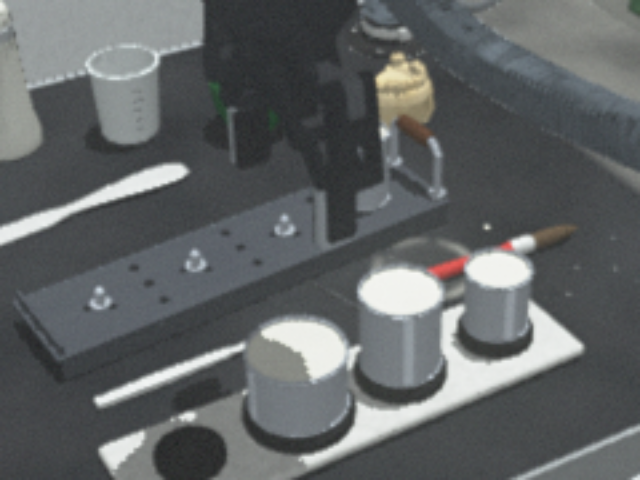

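Emit:
move_arm:
  steps:
    - [8.5, 0, 0, -5, 0]
    - [8.5, 0, 0, -9.5, 0]
    - [8.5, 0, 0, -12.2, 0]
    - [8.5, 0, 0, -12.2, 0]
    - [5, 0, 0, -12.2, 0]
    - [5, 0, 0, -12.2, 0]
    - [5, 0, 0, -12.2, 0]
    - [5, 0, 0, -12.2, 0]
  force: 60

```text
time_s: 10.02
eef_pos: [464.6, 147.4, 46.1]
ee_rot: [0.689, 0.724, 0.002, 0.001]
contact_force: [0.5, 0.7, 6.8]
width: 58.5
```

Emit:
move_arm:
  steps:
    - [5, 0, 0, 0, 0]
    - [5, 0, 0, 1, 0]
    - [5, 0, 0, 3, 0]
    - [5, 0, 0, 6, 0]
    - [5, 0, 0, 10, 0]
    - [5, 0, 0, 10, 0]

```text
time_s: 10.78
eef_pos: [465.0, 148.0, 147.6]
ee_rot: [0.689, 0.725, 0.003, 0.002]
contact_force: [-0.2, 0.1, -0.5]
width: 58.8
```

Emit:
move_arm:
  steps:
    - [5, 3, -1.5, 0, 0]
    - [5, 7, -3, 0, 0]
    - [5, 11, -5, 0, 0]
    - [5, 14.5, -6.7, -1, 0.02]
    - [5, 16.5, -7.4, -3, 0.04]
    - [5, 16.5, -7.4, -5.5, 0.04]
    - [5, 16.5, -7.4, -7.8, 0.04]
    - [5, 16.5, -7.4, -7.8, 0.04]

```text
time_s: 11.78
eef_pos: [624.7, 71.9, 62.5]
ee_rot: [0.674, 0.738, -0.003, -0.002]
contact_force: [0.7, -0.2, -1.1]
width: 58.6
```

Run:
```python
from h import *
im=snap('side','s5.png');a=im['frame'][130:250,240:390,::-1]
cv2.imwrite('pics/s5.png',cv2.resize(a,None,fx=4,fy=4,interpolation=2))
p=bot.read_state()['eef_pos'];print(p,bot.read_state()['contact_force'])
t=np.linspace(0,6.28,73)
c=(proj(im,np.c_[p[0]+30*np.cos(t),p[1]+30*np.sin(t),0*t+p[2]-24])-[240,130])*4;print(c.min(0),c.max(0))
print((proj(im,[[628,73.5,18],[628,73.5,30]])-[240,130])*4)
```

```text
[626.23998468  72.45678368  64.49055446] [-0.26015795 -0.13803203 -0.30612098]
[205.73846467 227.60515513] [334.19521729 299.14532382]
[[268.32191862 300.73572681]
 [267.2579668  279.80010216]]
```

View pics/s5.png

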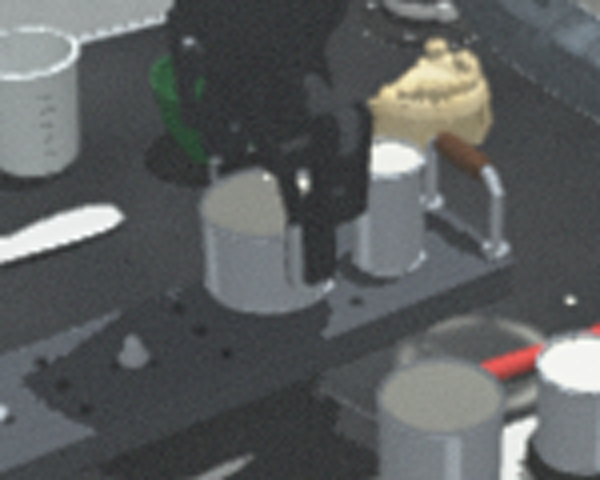

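Emit:
move_arm:
  steps:
    - [5, 0.05, 0, -0.8, 0]
    - [5, 0.05, 0, -1.5, 0]
    - [5, 0.05, 0, -2.1, 0]
    - [5, 0.05, 0, -2.4, 0]
    - [5, 0.05, 0, -2.4, 0]

```text
time_s: 12.45
eef_pos: [628.5, 72.8, 44.2]
ee_rot: [0.675, 0.738, -0.0, 0.0]
contact_force: [-3.3, -1.6, 7.1]
width: 58.7
```

Emit:
move_arm:
  steps:
    - [8.5, 0, 0, 0, 0]
    - [8.5, 0, 0, 0, 0]
    - [8.5, 0, 0, 0, 0]
    - [8.5, 0, 0, 2, 0]
    - [8.5, 0, 0, 6, 0]
    - [8.5, 0, 0, 10, 0]
    - [8.5, -2, 0, 11.5, 0]
    - [8.5, -6, 0.1, 11.5, -0.04]

```text
time_s: 13.45
eef_pos: [570.6, 74.6, 160.9]
ee_rot: [0.69, 0.724, 0.003, 0.002]
contact_force: [-0.1, 0.9, -0.5]
width: 85.2
```

Emit:
move_arm:
  steps:
    - [8.5, -4, 0.1, 0, 0]
    - [8.5, -8, 0.1, 0, 0]
    - [8.5, -10.4, 0.1, 0, 0]
    - [8.5, -10.4, 0.1, -2, 0]
    - [8.5, -10.4, 0.1, -6.5, 0]
    - [8.5, -10.4, 0.1, -9.5, 0]
    - [8.5, -10.4, 0.1, -10.9, 0]
    - [8.5, -10.4, 0.1, -10.9, 0]

```text
time_s: 14.45
eef_pos: [464.4, 75.1, 48.6]
ee_rot: [0.689, 0.725, -0.0, -0.0]
contact_force: [0.1, 0.3, 0.1]
width: 85.0
```

Emit:
move_arm:
  steps:
    - [4, 0, 0, 0, 0]
    - [4, 0, 0, 0, 0]
    - [4, 0, 0, 0, 0]
    - [4, 0, 0, 0, 0]
    - [4, 0, 0, 0, 0]
    - [4, 0, 0, 1, 0]
    - [4, 0, 0, 3, 0]
    - [4, 0, 0, 6, 0]

```text
time_s: 15.45
eef_pos: [463.2, 74.5, 108.4]
ee_rot: [0.689, 0.725, -0.001, -0.001]
contact_force: [-0.3, 0.2, -2.5]
width: 48.8
```

Emit:
move_arm:
  steps:
    - [4, 0, 0, 4, 0]
    - [4, 3, 1, 4, 0]
    - [4, 7, 3, 4, 0]
    - [4, 11, 5, 4, 0.02]
    - [4, 14.5, 6.5, 2.5, 0.04]
    - [4, 15.6, 7, 0, 0.04]
    - [4, 15.6, 7, -2, 0.04]
    - [4, 15.6, 7, -3.8, 0.04]

```text
time_s: 16.45
eef_pos: [619.3, 144.1, 69.0]
ee_rot: [0.675, 0.738, -0.001, -0.0]
contact_force: [-0.1, 0.0, -2.3]
width: 49.1
```

Emit:
move_arm:
  steps:
    - [4, 0, 0, 0, 0]
    - [4, 0, 0, -0.8, 0]
    - [4, 0, 0, -1.5, 0]
    - [4, 0, 0, -2.1, 0]
    - [4, 0, 0, -2.4, 0]
    - [4, 0, 0, -2.4, 0]

```text
time_s: 17.2
eef_pos: [620.3, 144.8, 47.8]
ee_rot: [0.675, 0.738, -0.0, 0.0]
contact_force: [-3.1, -1.8, 4.5]
width: 49.1
```

Emit:
move_arm:
  steps:
    - [8.5, 0, 0, 0, 0]
    - [8.5, 0, 0, 0, 0]
    - [8.5, 0, 0, 0, 0]
    - [8.5, 0, 0, 2, 0]
    - [8.5, 0, 0, 6, 0]
    - [8.5, 0, 0, 10, 0]
    - [8.5, -2, -2, 12, 0]
    - [8.5, -5.4, -5.1, 12, -0.04]

```text
time_s: 18.2
eef_pos: [568.4, 95.9, 170.4]
ee_rot: [0.689, 0.725, 0.004, 0.002]
contact_force: [0.8, -0.2, -0.2]
width: 85.4
```

Emit:
move_arm:
  steps:
    - [8.5, -4, -4, 0, 0]
    - [8.5, -8, -7, 0, 0]
    - [8.5, -10, -9, 0, 0]
    - [8.5, -10, -9, -2, 0]
    - [8.5, -10, -9, -6.5, 0]
    - [8.5, -10, -9, -10, 0]
    - [8.5, -10, -9, -12.2, 0]
    - [8.5, -10, -9, -12.2, 0]

```text
time_s: 19.2
eef_pos: [465.6, 4.0, 44.1]
ee_rot: [0.689, 0.725, -0.001, -0.001]
contact_force: [0.5, 0.2, -0.8]
width: 84.9
```

Emit:
move_arm:
  steps:
    - [3.5, 0, 0, 0, 0]
    - [3.5, 0, 0, 0, 0]
    - [3.5, 0, 0, 0, 0]
    - [3.5, 0, 0, 0, 0]
    - [3.5, 0, 0, 0, 0]
    - [3.5, 0, 0, 1, 0]
    - [3.5, 0, 0, 3, 0]
    - [3.5, 0, 0, 6, 0]

```text
time_s: 20.2
eef_pos: [465.4, 3.8, 104.7]
ee_rot: [0.689, 0.725, -0.001, -0.001]
contact_force: [0.0, -0.6, -1.2]
width: 39.7
```

Emit:
move_arm:
  steps:
    - [3.5, 0, 0, 3, 0]
    - [3.5, 0, 0, 5, 0]
    - [3.5, 3, 4, 5, 0]
    - [3.5, 6, 8.5, 5, 0]
    - [3.5, 9.5, 13.5, 5, 0.02]
    - [3.5, 12.5, 18, 5, 0.04]
    - [3.5, 14.7, 21.2, 4, 0.04]
    - [3.5, 14.7, 21.2, 2, 0.04]

```text
time_s: 21.2
eef_pos: [614.0, 221.2, 125.1]
ee_rot: [0.673, 0.74, 0.003, -0.001]
contact_force: [-1.7, -0.9, -1.2]
width: 39.5
```

Emit:
move_arm:
  steps:
    - [3.5, 0, 0, -2, 0]
    - [3.5, 0, 0, -4, 0]
    - [3.5, 0, 0, -5.8, 0]
    - [3.5, 0, 0, -5.8, 0]
    - [3.5, 0, 0, -6.8, 0]
    - [3.5, 0, 0, -7.7, 0]
    - [3.5, 0, 0, -8.2, 0]
    - [3.5, 0, 0, -8.2, 0]

```text
time_s: 22.2
eef_pos: [613.4, 215.9, 43.9]
ee_rot: [0.675, 0.738, -0.0, 0.0]
contact_force: [-3.2, -1.3, 6.1]
width: 39.8
```

Seated. Release, retreat and check.

Emit:
move_arm:
  steps:
    - [8.5, 0, 0, 0, 0]
    - [8.5, 0, 0, 0, 0]
    - [8.5, 0, 0, 0, 0]
    - [8.5, 0, 0, 2, 0]
    - [8.5, 0, 0, 6, 0]
    - [8.5, 0, 0, 11, 0]
    - [8.5, -4, 0, 16, 0]
    - [8.5, -9, 0, 20, 0]

```text
time_s: 23.2
eef_pos: [526.0, 216.6, 244.1]
ee_rot: [0.675, 0.738, 0.002, 0.001]
contact_force: [-0.8, -0.5, 0.9]
width: 85.2
```

Emit:
move_arm:
  steps:
    - [8.5, -3, -6, 0, 0]
    - [8.5, -6, -12, 0, 0]
    - [8.5, -9, -18, 0, 0]
    - [8.5, -11, -24, 0, 0]
    - [8.5, -12, -30, 0, 0]
    - [8.5, -12, -36, 0, 0]
    - [8.5, -12, -40, 0, 0]
    - [8.5, -12, -40, 0, 0]

```text
time_s: 24.2
eef_pos: [405.0, -188.8, 241.4]
ee_rot: [0.678, 0.735, -0.0, 0.001]
contact_force: [0.0, 0.5, -0.5]
width: 85.0
```

Run:
```python
from h import *
s=bot.read_state();print(s['eef_pos'],s['time_s'],s['contact_force'])
t=snap('top','t6.png');m=snap('side','s6.png')
a=cv2.resize(t['frame'][130:230,200:400],None,fx=3.5,fy=3.0);b=cv2.resize(m['frame'][140:260,200:400],(700,290))
cv2.imwrite('pics/f6.png',cv2.vconcat([a,b])[:,:,::-1])
for k,z in zip('adcb',(76,60,74,62)):
    r=bot.trace('top',f'ring_{k}_center')
    if r: print(k,r[0]['p'],at_z(t,r[0]['point'],z).round(1))
```

```text
[ 405.04027171 -188.80327003  241.43442671] 24.2 [ 0.03654365  0.54541039 -0.45826225]
a 0.9 [629.4  10.8  76. ]
d 0.58 [626.6  76.9  60. ]
c 0.7 [627.3 145.6  74. ]
b 0.57 [613.5 209.   62. ]
```

View pics/f6.png

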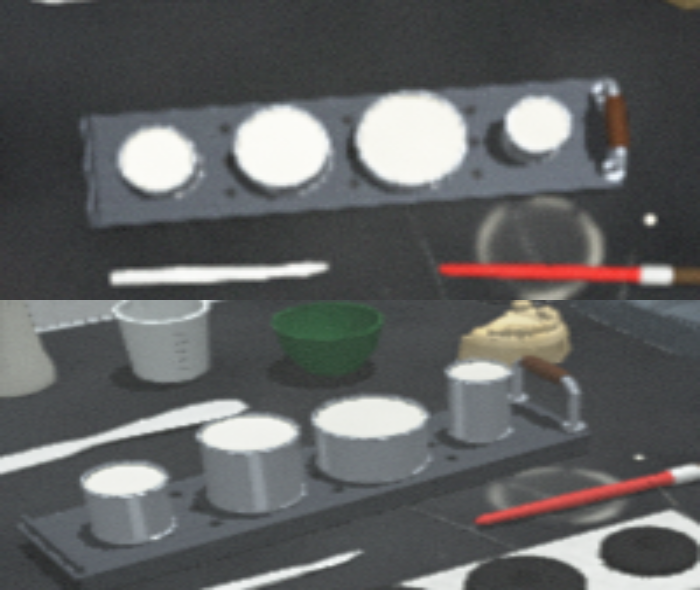

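```bash
python3 -c "
from cell import bot
print(bot.finish_job())"
```

```text
the job is handed in; nothing more can be done
None
```

All four rings are off their formers and upright over the carrier's pins. From the handle (the carrier's right end) they stand A, D, C, B, matching their left-to-right order on the formers. The job was handed in at about 24 s, with the gripper well clear.

**Last checks:** The final top and side pictures show all four upright and in line over the pins. For A and D, the gripper at release stood about 2 mm lower than at pick-up, as it should with the plate that much lower than the formers. C and B were let go at the matching height, and all four showed a light 4–7 N contact. No ring was caught on a pin.

**Disagreements:** In the last top picture the network's ring points were up to about 8 mm off the pins. They take in the visible sides of the rings, and I judged the seating from the heights and pictures instead. The side camera read 1–2 pixels off my measured positions throughout. That error was about the same for rings and pins, so I left it uncorrected.

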